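# Switch the kettle off and stand it on the tray

### The job

The water has boiled: set the toggle on the kettle base to its centre OFF position, lever upright, while the kettle still stands on the base. Then lift the kettle by its handle, keep it upright, and set it down gently in the middle of the cork trivet on the wooden tray. Leave the switch off, and do not shift the teacup, the sauce bowl, the tea caddy or the bottle.

Things in the scene. Friction and masses are not known exactly. Their poses are not given: they have to be found in the camera images.
- toggle_tip (a point): Tip of the 77 mm steel switch lever; z runs out along the lever. Three sprung positions: upright (tip above the pivot) = OFF; leaning 0.36 rad (tip 27 mm) to the base's +y = BOIL, as found; the same to -y = KEEP WARM. Left with the tip within about 10 mm of upright it snaps to OFF; left 14 mm or more off, it snaps to that end. Some 3 to 6 N at the paddle moves it out of any of the three.
- toggle_pivot (a point): Pivot of the lever, at the top face of the switch console (50 mm above the ledge; 100 mm along x, 120 mm along y, flat). Base axes: x from console to kettle seat, z up; the lever swings in the y-z plane here. Lever: 12 mm round stem, then from 43 mm above the pivot to the tip (77 mm) a paddle 22 mm along x by 12 mm along y.
- seat (a point): Centre of the top face of the kettle base's round aluminium seat (128 mm across, 24 mm above the ledge), where the kettle stands at the start; 160 mm in +x of the toggle pivot, same axes. The base is a black slab 330 mm by 150 mm by 18 mm, fixed to the ledge.
- kettle_centre (a point): Centre, half-way up, of the aluminium kettle: 97 mm above its underside, on its axis. Kettle 194 mm high over its handle, body 124 mm across at the foot and 114 mm high, about 0.55 kg, z up, spout along its +x, reaching 100 mm from the axis between 60 and 118 mm up.
- kettle_grip (a point): Centre of the kettle's fixed overhead handle bar: black, straight, 100 mm long along the kettle's x, 16 mm wide (y) and 16 mm high; 186 mm above the kettle's underside, on its axis. Free space of 50 mm below the bar.
- trivet: Square cork trivet, 136 mm by 136 mm by 10 mm, lying fixed in one half of the wooden tray; origin at the centre of its underside, its top 10 mm above that (18 mm above the ledge).
- tray: Wooden tray, 300 mm (its x) by 190 mm (its y), fixed on the ledge, floor 8 mm thick, rim 20 mm high; origin at the centre of its underside. One half holds the trivet, the other the glass teacup.
- cup: Bystander: glass teacup 72 mm across, 55 mm high, in the tray beside the trivet; origin at the centre of its underside.
- sauce: Bystander: small ceramic sauce bowl, 56 mm across, 32 mm high, between tray and kettle base; origin at the centre of its underside.
- caddy: Bystander: steel tea caddy 66 mm across, 100 mm high; origin at the centre of its underside.
- soy: Bystander: amber glass bottle 56 mm across, 170 mm high; origin at the centre of its underside.
There are look-alikes about, which are no part of the job. What is shaped like the part that bears kettle_centre but orange is not meant.

How it is judged:
On the way, in this order (a step that is already met when the one before it is completed fails the run):
1. the toggle stands in its centre OFF detent while the kettle is still on its seat (y of toggle_tip in the frame of toggle_pivot between -0.006 and 0.006 m and horizontal distance between kettle_centre and seat below 0.03 m and z of kettle_centre in the frame of seat below 0.105 m), for 0.3 s.
2. the kettle is lifted clear of the base, the switch still off (y of toggle_tip in the frame of toggle_pivot between -0.006 and 0.006 m and z of kettle_centre in the frame of seat above 0.117 m), for 0.1 s.
At the end, for the whole second after the job is handed in: The toggle is at its centre OFF position, its tip within 6 mm of upright; the kettle stands at rest and upright (within 0.1 rad) on the trivet, its axis within 30 mm of the trivet's centre (y of toggle_tip in the frame of toggle_pivot between -0.006 and 0.006 m and horizontal distance between kettle_centre and trivet below 0.03 m and z of kettle_centre in the frame of trivet between 0.1 and 0.112 m and angle between kettle_centre's own z axis and vertical below 0.1 rad and linear speed of kettle below 0.02 m/s); the robot touches nothing.
It fails at once if the kettle tips more than 0.5 rad (angle between kettle_centre's own z axis and vertical above 0.5 rad).
It fails at once if the kettle is dropped (falls free at over 0.5 m/s) (linear speed of kettle above 0.5 m/s and contact force between the fingers and kettle below 0.2 N).
It fails at once if the kettle is slammed on the trivet (more than 80 N) (contact force between kettle and trivet above 80 N).
It fails at once if the glass teacup tips more than 0.5 rad (angle between cup's own z axis and vertical above 0.5 rad).
It fails at once if a bystander is shifted more than 30 mm (distance of any of cup, sauce, caddy, soy from where it was at the start of the episode above 0.03 m).
It also fails if it takes over 56 s, if anything falls off the work surface, if the arm or the gripper's body presses on something with over 40 N, if the wrist force passes 120 N, or if a joint passes its speed limit or range.

### The arm

A 6-joint arm with a two-finger parallel gripper is mounted at the origin on the work surface. World frame = base frame: x ahead of the robot, y to its left, z up, the work surface at z = 0. Lengths are in m, angles in rad, forces in N, time in s.
With the tool pointing down it reaches from about 0.3 to 0.85 m from the base axis. Payload 4.2 kg.
Tool frame: the origin (TCP) lies midway between the tips of the shut fingers; the grasp point (between the pads) lies 19 mm behind it (ctrl.tcp_to_grasp is the distance from the TCP to the grasp point, in m); z points along the fingers, y is the line along which they close (so a half turn about z gives the same grasp; the last joint's range is limited). The gripper opens to 91 mm and grips with 3 to 60 N. Pads are 32 mm wide; open, the fingers measure 118 mm over their backs; the gripper's body (76 mm by 178 mm) begins 60 mm behind the grasp point.
Start: joints at [-1.284, 0.32, 1.565, -0, 1.257, -0.02], TCP at [0.174, -0.548, 0.214] pointing down, gripper open.
Joint ranges: [-3.11, 3.11], [-0.84, 2.01], [0.21, 2.61], [-1.34, 4.49], [0.05, 2.63], [-2.56, 2.56]. Speed limits (rad/s): [2.57, 2.57, 3.14, 3.14, 3.14, 3.14].

### API

Orientations are given as a rotation vector (axis times angle).
In Python, from bench import ctrl gives the robot as it stands. The module is installed in compiled form; this text tells all that it offers.
- The arm moves only by the tool carry_out, never from a script. Its argument "targets" is a list of rows, each a list of 3 entries, a list of its own where there are three numbers: the shift along the tool's x, y, z in mm, then the turn about the tool's z in degrees, then the gripper's target within -1 to 1 (fully open at 1, half-way at 0, shut at -1). In form: [[[dx, dy, dz], spin, jaw], ...]. A call has 1 to 10 rows; each row is the pose to reach, as a shift and turn from the pose commanded when the call began, along the tool's axes at that moment; what a row does not reach only later rows make up. A row lasts 1/8 s, in which the tool goes at most 62.5 mm and 10.7 degrees, less where a joint would pass 70% of its speed; a pose out of reach is approached as far as the arm can. A call with a gripper value outside its range is refused whole. The fingers move at their own pace and stop on an object; the grip force is fixed at half the most. Time passes only in rows, so rows that repeat a pose let the fingers close. It gives the time, the measured TCP pose, the force, the opening and the grip force at its end, in the units of the state.
- ctrl.observe(): the state, without advancing time (a new reading comes with each control period).
- ctrl.grab_frame(name): name is "side" or "top" or "wrist"; returns a dict with "frame" (384x512x3 uint8, red, green, blue), "depth" (384x512 float32, m along the optical axis (not along the pixel's ray), 0 where there is no reading), "camera_matrix" (3x3 intrinsics, pixels), "cam_to_world" (4x4, takes a point from camera to world coordinates). Camera axes: x right, y down, z forward; pixel columns grow to the right and rows downward; lengths in m; the calibration is good to about 2 mm. A picture is of the moment at which its call begins.
- ctrl.close_job(): hands the job in; it is judged then, once.
Trained networks look in the newest picture that a camera, given by its name, has taken for a name from the list of things; names that differ only in an ending like _2 or _b are one class to them, and where a whole thing is asked for, a point or a joint stands for the part that bears it (a point fixed in the world has none). Each returns a list of dicts, best first, with "conf" (0 to 1); they miss things now and then, are a little off and sometimes report something else, mostly with a low value. They report only what shows in the picture. A call takes as long as a camera call. They do not tell look-alikes from the thing itself.
- ctrl.recognise(camera, name): "box" ([left, top, right, bottom] in pixels, round what is visible of it).
- ctrl.tip_of(camera, name): "location" ([row, column] in pixels: a listed point, or the origin of a listed thing).
The state is a dict: "t": time; "qpos": joint angles; "joint_velocities": joint speeds; "effort": joint torques, N m; "eef_pos": TCP position; "tool_rot": TCP orientation; "ft_force": force on the tool from outside, world axes, zero at the start; "torque": the same for the moment, N m; "gripper_width": finger opening in m; "finger_force": force on a finger pad.
Only numpy, scipy, OpenCV 4.12 (cv2) and the standard library are available. Lean on these libraries where they do the work, as an engineer would, in place of code of your own. Each camera call takes 0.05 s, during which the arm holds its last target. There are 200 camera calls.

## Working session

There is one attempt and no reset: what is moved stays moved. The work goes in short steps, Python scripts to look and compute and a tool call to move; the robot and the scene stay as the last step left them, time stands still between calls to the robot, and variables do not carry over. Pictures are saved under pics/ and viewed, at most 10 in all, crops included, and the job is handed in when it is done.

Besides the shell and the picture viewer there is one more tool, called after "Request:" by a JSON object that holds its "name" and its "arguments", one argument or row to a line. carry_out: Moves the arm, as the interface text tells. Its arguments: {"type":"object","properties":{"targets":{"type":"array"}},"required":["targets"]}

```bash
mkdir -p pics; cat > h.py <<'E'
import numpy as np,cv2
from bench import ctrl
def grab(c,n=None):
    g=ctrl.grab_frame(c)
    if n: cv2.imwrite(f'pics/{n}.png',g['frame'][:,:,::-1])
    return g
def pt(g,r,c,z=None):
    K=g['camera_matrix'];T=g['cam_to_world']
    ray=np.array([(c-K[0,2])/K[0,0],(r-K[1,2])/K[1,1],1.])
    if z is None:
        d=g['depth'][int(round(r)),int(round(c))]
    else:
        w=T[:3,:3]@ray; d=(z-T[2,3])/w[2]
    return (T[:3,:3]@(ray*d)+T[:3,3])
def cloud(g):
    K=g['camera_matrix'];T=g['cam_to_world'];d=g['depth']
    v,u=np.mgrid[:d.shape[0],:d.shape[1]]
    P=np.stack([(u-K[0,2])/K[0,0]*d,(v-K[1,2])/K[1,1]*d,d],-1)
    return P@T[:3,:3].T+T[:3,3]
E
python3 - <<'E'
from h import *
np.set_printoptions(precision=3,suppress=True)
names='toggle_tip toggle_pivot seat kettle_centre kettle_grip trivet tray cup sauce caddy soy'.split()
for c in('top','side'):
    g=grab(c,c+'0'); print(c,g['cam_to_world'][:3,3])
    for n in names:
        for k in ctrl.tip_of(c,n)[:3]:
            r,q=k['location']; 
            if 0<=r<384 and 0<=q<512: print(n,round(k['conf'],2),np.round([r,q]),pt(g,min(r,383),min(q,511)))
print(ctrl.observe(),ctrl.tcp_to_grasp)
a=cv2.imread('pics/top0.png');b=cv2.imread('pics/side0.png')
E
```

```text
top [ 0.36  -0.014  1.32 ]
toggle_tip 0.59 [180. 155.] [0.437 0.285 0.117]
toggle_pivot 0.71 [182. 170.] [0.435 0.254 0.065]
kettle_centre 0.65 [125. 168.] [0.59  0.246 0.147]
kettle_centre 0.62 [262. 131.] [0.209 0.344 0.126]
kettle_grip 0.88 [265. 121.] [0.209 0.35  0.193]
kettle_grip 0.64 [117. 167.] [0.614 0.251 0.134]
trivet 0.58 [178. 335.] [ 0.461 -0.241  0.017]
tray 0.59 [156. 337.] [ 0.526 -0.246  0.008]
cup 0.71 [129. 346.] [ 0.61  -0.273  0.015]
sauce 0.55 [190. 253.] [0.42  0.009 0.009]
caddy 0.83 [160. 410.] [ 0.51  -0.446  0.072]
soy 0.8 [187. 109.] [0.42  0.436 0.06 ]
side [-0.143  0.593  0.764]
toggle_tip 0.58 [242. 168.] [0.528 0.221 0.016]
toggle_pivot 0.87 [259. 181.] [0.424 0.254 0.053]
seat 0.72 [208. 138.] [0.579 0.257 0.135]
kettle_centre 0.82 [204. 140.] [0.587 0.246 0.137]
kettle_centre 0.74 [328. 212.] [0.192 0.351 0.113]
kettle_grip 0.91 [180. 135.] [0.585 0.245 0.216]
kettle_grip 0.62 [296. 208.] [0.206 0.342 0.19 ]
trivet 0.8 [181. 290.] [ 0.456 -0.234  0.018]
trivet 0.73 [261. 179.] [0.42  0.261 0.056]
trivet 0.55 [172. 276.] [ 0.534 -0.254  0.005]
tray 0.58 [173. 278.] [ 0.518 -0.242  0.015]
cup 0.87 [163. 266.] [ 0.575 -0.242  0.033]
sauce 0.61 [224. 252.] [0.401 0.012 0.024]
caddy 0.88 [150. 314.] [ 0.507 -0.438  0.026]
soy 0.9 [328. 109.] [0.39  0.476 0.042]
{'t': 1.2, 'qpos': array([-1.284,  0.32 ,  1.564, -0.   ,  1.257, -0.02 ]), 'joint_velocities': array([-0.001, -0.   , -0.001, -0.002,  0.001, -0.   ]), 'effort': array([ -0.001, -41.236, -23.223,   0.073,   0.038,  -0.   ]), 'eef_pos': array([ 0.174, -0.548,  0.214]), 'tool_rot': array([3.105, 0.48 , 0.   ]), 'ft_force': array([ 0.706, -0.031, -0.127]), 'torque': array([ 0.002, -0.002, -0.045]), 'finger_force': 0.0, 'gripper_width': 0.09126543673857944} 0.0188
```

View pics/top0.png

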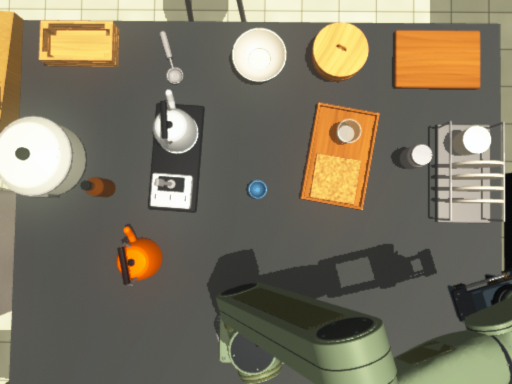

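View pics/side0.png

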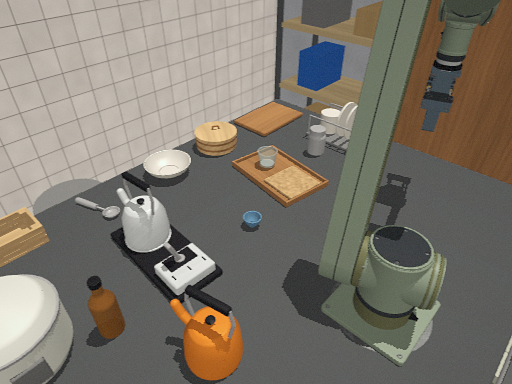

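The top view shows the steel kettle around pixel (175,130) with its spout towards +x, and the console at (173,190). The trivet is at (338,178), and the orange look-alike is at (140,258). Next I measure precisely from the depth.

```bash
python3 - <<'E'
from h import *
np.set_printoptions(precision=4,suppress=True)
for c in('top','side'):
    g=grab(c); P=cloud(g); f=g['frame'].astype(int); hsv=cv2.cvtColor(g['frame'],cv2.COLOR_RGB2HSV)
    X,Y,Z=P[...,0],P[...,1],P[...,2]
    def rep(n,m):
        Q=P[m]; 
        if len(Q)<8: print(c,n,len(Q)); return
        (cx,cy),(w,h),a=cv2.minAreaRect((Q[:,:2]*1000).astype(np.float32))
        v=np.linalg.svd(Q[:,:2]-Q[:,:2].mean(0),full_matrices=False)[2][0]
        print(c,n,len(Q),'rect',round(cx),round(cy),round(w),round(h),round(a,1),'mean',Q.mean(0),'zr',Q[:,2].min(),Q[:,2].max(),'axis deg',np.degrees(np.arctan2(v[1],v[0])))
    near=(X>.3)&(X<.75)&(Y>.12)&(Y<.38)
    white=(f.min(-1)>150)
    rep('console',near&white&(abs(Z-.05)<.008)&(X<.53))
    rep('slab',near&(abs(Z-.018)<.006))
    rep('lever',near&(Z>.062)&(Z<.14)&(X<.48))
    rep('levertop',near&(Z>.105)&(Z<.14)&(X<.47))
    rep('bar',near&(Z>.198)&(Z<.23)&(X>.5)&(f.max(-1)<90))
    rep('barall',near&(Z>.2)&(X>.5)&(Z<.23))
    for z in(.04,.07,.1): rep('body%g'%z,near&(abs(Z-z)<.008)&(X>.5))
    cork=(X>.35)&(X<.56)&(Y>-.36)&(Y<-.14)&(abs(Z-.018)<.007)
    rep('cork',cork&(hsv[...,0]>15)&(hsv[...,2]>150))
    rep('tray',(X>.33)&(X<.72)&(Y>-.38)&(Y<-.1)&(Z>.014)&(Z<.03))
g=grab('top');s=g['frame'][85:220,95:260,::-1]
cv2.imwrite('pics/topc.png',cv2.resize(s,None,fx=4.5,fy=4.4,interpolation=cv2.INTER_CUBIC))
E
```

```text
top console 932 rect 447 252 120 168 86.7 mean [0.404  0.2514 0.0483] zr 0.042025729237052056 0.05793923274337054 axis deg 92.60072428102231
top slab 2046 rect 551 245 150 398 86.9 mean [0.5171 0.2364 0.0167] zr 0.01200073638403043 0.02397706264739119 axis deg 170.66149475560738
top lever 108 rect 373 317 30 178 51.3 mean [0.419  0.2787 0.1026] zr 0.06343032943209748 0.12548736589090637 axis deg 143.80304835814272
top levertop 61 rect 370 315 20 174 57.9 mean [0.4115 0.2896 0.1151] zr 0.10596365673937447 0.12548736589090637 axis deg 146.1290041751873
top bar 225 rect 591 242 98 17 3.7 mean [0.5932 0.242  0.2157] zr 0.202095685539186 0.22121963647022258 axis deg -176.14032989650568
top barall 262 rect 588 242 104 17 3.7 mean [0.5894 0.2413 0.215 ] zr 0.20032148254353266 0.22121963647022258 axis deg -176.01357480758253
top body0.04 30 rect 564 222 54 123 36.9 mean [0.5555 0.2058 0.0425] zr 0.03309418999911795 0.04754797068734762 axis deg 134.5299144901175
top body0.07 68 rect 567 216 49 117 47.3 mean [0.561  0.2085 0.0695] zr 0.06223393197569216 0.077701892446014 axis deg 139.814991118
[... 1285 characters left out ...]
04 180 rect 557 265 119 47 52.5 mean [0.5446 0.265  0.0403] zr 0.03212843429187262 0.04797795088833301 axis deg 60.318068242121896
side body0.07 222 rect 558 255 119 54 66.4 mean [0.5471 0.2627 0.07  ] zr 0.062237311251064686 0.07794016805242332 axis deg 65.04098156692748
side body0.1 304 rect 588 257 133 94 35.5 mean [0.5558 0.2613 0.1006] zr 0.09200251149231209 0.10792856705220732 axis deg 51.32456998883767
side cork 967 rect 455 -233 164 151 81.4 mean [ 0.4524 -0.2368  0.0167] zr 0.011029685469151396 0.02114319188518088 axis deg -135.44864156636152
side tray 1483 rect 526 -254 193 306 80.3 mean [ 0.4741 -0.2395  0.0174] zr 0.01402339455783419 0.029710495315283914 axis deg 176.397539019473
```

View pics/topc.png

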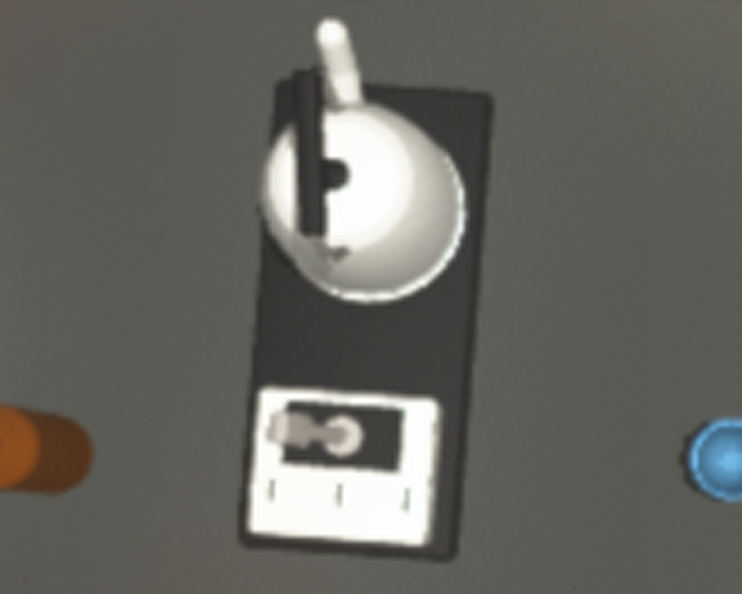

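```bash
cat >> h.py <<'E'
from scipy.spatial.transform import Rotation as R
def to(p,yaw,frm=None):
    s=ctrl.observe(); M=R.from_rotvec(s['tool_rot']).as_matrix()
    d=M.T@(np.array(p)-(s['eef_pos'] if frm is None else frm))*1000
    y0=np.degrees(np.arctan2(M[1,0],M[0,0]))
    print('shift',np.round(d,1),'spin',round(-((yaw-y0+90)%180-90),1))
E
python3 -c "
from h import *
to((.38,-.3,.36),-3.1);to((.429,.2525,.3),-3.1)"
```

```text
shift [ 271.7 -174.2 -146. ] spin 20.7
shift [ 485.2 -686.2  -86.1] spin 20.7
```

Request:
{"name": "carry_out", "arguments": {
  "targets": [
    [[50,-30,-60],5,1],
    [[110,-70,-120],10,1],
    [[165,-105,-146],15,1],
    [[220,-140,-146],20.7,1],
    [[270,-174,-146],20.7,1],
    [[295,-235,-146],20.7,1],
    [[320,-292,-146],20.7,1],
    [[345,-350,-140],20.7,1],
    [[370,-406,-130],20.7,1],
    [[395,-462,-120],20.7,1]
  ]
}}

```text
t: 2.6
eef_pos: [0.4047, -0.036, 0.341]
tool_rot: [3.14, -0.086, 0.003]
ft_force: [0.3, -0.1, 0.1]
gripper_width: 0.0912
finger_force: 0.0
```

```bash
python3 -c "
from h import *
print(ctrl.observe()['eef_pos'],ctrl.observe()['qpos']);to((.429,.2525,.25),-3.1)"
```

```text
[ 0.40470576 -0.03602346  0.34101246] [-1.17056739e-01 -1.43700238e-02  1.65772698e+00 -3.44074522e-05
  1.49653313e+00  1.50853639e+00]
shift [   8.3 -289.4   91. ] spin -0.0
```

Request:
{"name": "carry_out", "arguments": {
  "targets": [
    [[1,-60,10],0,1],
    [[2,-120,20],0,1],
    [[3,-180,40],0,1],
    [[5,-241,70],0,1],
    [[5,-241,84],0,1],
    [[5,-241,84],0,1],
    [[5,-241,84],0,1]
  ]
}}

```text
t: 3.48
eef_pos: [0.4232, 0.202, 0.2577]
tool_rot: [-3.14, 0.087, -0.002]
ft_force: [0.4, 0.3, 0.6]
gripper_width: 0.0914
finger_force: 0.0
```

```bash
python3 - <<'E'
from h import *
to((.429,.2525,.25),-3.1)
g=grab('wrist','w1'); 
for n in('toggle_tip','toggle_pivot'):
    for k in ctrl.tip_of('wrist',n)[:2]:
        r,q=k['location'];print(n,k['conf'],r,q,pt(g,r,q),pt(g,r,q,.122 if 'tip' in n else .05))
P=cloud(g);f=g['frame'].astype(int);X,Y,Z=P[...,0],P[...,1],P[...,2]
near=(abs(X-.43)<.12)&(abs(Y-.25)<.1)&(g['depth']>0)
for n,m in(('lever',near&(Z>.06)&(Z<.14)&(X<.5)),('top',near&(Z>.11)&(Z<.14)&(X<.5)),('console',near&(abs(Z-.05)<.005)&(X<.49)),('slot',near&(abs(Z-.05)<.006)&(X<.49)&(f.max(-1)<70))):
    Q=P[m]; print(n,len(Q), len(Q) and (Q.mean(0).round(4),cv2.minAreaRect((Q[:,:2]*1000).astype(np.float32))))
E
```

```text
shift [  3.  -50.7   7.7] spin -0.1
toggle_tip 0.75 181.4 187.7 [0.43423442 0.2781065  0.12233438] [0.43416843 0.27819352 0.122     ]
toggle_pivot 0.75 172.2 218.7 [0.43254746 0.25088066 0.06200877] [0.43051234 0.25259892 0.05      ]
lever 530 (array([0.4329, 0.2697, 0.1049]), ((431.35986328125, 267.60308837890625), (33.98529815673828, 21.9241943359375), 85.90990447998047))
top 268 (array([0.433 , 0.2761, 0.119 ]), ((432.01739501953125, 276.7984619140625), (15.5475492477417, 21.9241943359375), 85.90990447998047))
console 4921 (array([0.4119, 0.2496, 0.0506]), ((411.5047302246094, 253.98731994628906), (118.84268188476562, 97.95459747314453), 86.5705337524414))
slot 943 (array([0.4314, 0.2447, 0.0529]), ((419.7374267578125, 257.23724365234375), (84.18074035644531, 65.07655334472656), 86.87168884277344))
```

View pics/w1.png

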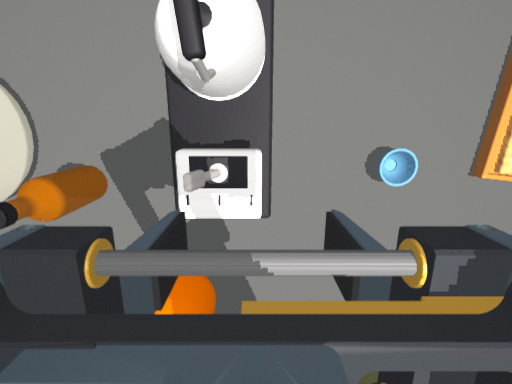

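The wrist view shows the lever leaning left (+y) at pixel (190,182), with its pivot at (218,172). The fingers are open and clear of it. I centre over the pivot, then descend.

Request:
{"name": "carry_out", "arguments": {
  "targets": [
    [[6,-51,0],0,1],
    [[6,-51,20],0,1],
    [[6,-51,60],0,1],
    [[6,-51,100],0,1],
    [[6,-51,135],0,1],
    [[6,-51,155],0,1],
    [[6,-51,166],0,1],
    [[6,-51,166],0,1],
    [[6,-51,166],0,1]
  ]
}}

```text
t: 4.75
eef_pos: [0.4324, 0.2533, 0.0919]
tool_rot: [-3.139, 0.086, -0.003]
ft_force: [-0.2, 0.9, -0.5]
gripper_width: 0.0914
finger_force: 0.0
```

```bash
python3 -c "
from h import *
to((.4315,.2525,.091),-3.1)"
```

```text
shift [-0.8  0.8  0.9] spin -0.0
```

Request:
{"name": "carry_out", "arguments": {
  "targets": [
    [[0,1,0],0,0],
    [[0,1,0],0,-0.3],
    [[0,1,0],0,-0.6],
    [[0,1,0],0,-1],
    [[0,1,0],0,-1],
    [[0,1,0],0,-1],
    [[0,1,0],0,-1],
    [[0,1,0],0,-1]
  ]
}}

```text
t: 5.75
eef_pos: [0.4311, 0.2516, 0.0905]
tool_rot: [3.14, -0.086, -0.001]
ft_force: [-1.2, 3.9, 0.8]
gripper_width: 0.0142
finger_force: 1.9
```

Request:
{"name": "carry_out", "arguments": {
  "targets": [
    [[0,0,0],0,-1],
    [[0,0,0],0,-1],
    [[0,0,0],0,-1],
    [[0,0,0],0,-1]
  ]
}}

```text
t: 6.25
eef_pos: [0.4313, 0.2527, 0.0906]
tool_rot: [-3.139, 0.086, 0.001]
ft_force: [-1.2, 5.2, -3.0]
gripper_width: 0.0118
finger_force: 30.0
```

Request:
{"name": "carry_out", "arguments": {
  "targets": [
    [[0,0,0],0,-0.7],
    [[0,0,0],0,-0.5],
    [[0,0,0],0,0],
    [[0,0,0],0,1],
    [[0,0,0],0,1],
    [[0,0,0],0,1],
    [[0,0,0],0,1],
    [[0,0,0],0,1]
  ]
}}

```text
t: 7.25
eef_pos: [0.4315, 0.252, 0.0908]
tool_rot: [3.14, -0.086, 0.0]
ft_force: [-0.1, -0.5, 0.3]
gripper_width: 0.0795
finger_force: 0.0
```

Request:
{"name": "carry_out", "arguments": {
  "targets": [
    [[0,0,-30],0,1],
    [[0,0,-80],0,1],
    [[0,0,-130],0,1],
    [[0,0,-180],0,1],
    [[0,0,-220],0,1],
    [[0,0,-220],0,1]
  ]
}}

```text
t: 8.0
eef_pos: [0.4329, 0.2528, 0.3142]
tool_rot: [-3.137, 0.086, -0.01]
ft_force: [0.1, -0.1, -0.8]
gripper_width: 0.0913
finger_force: 0.0
```

```bash
python3 - <<'E'
from h import *
np.set_printoptions(precision=4,suppress=True)
g=grab('wrist','w2'); P=cloud(g);f=g['frame'].astype(int);X,Y,Z=P[...,0],P[...,1],P[...,2]
near=(abs(X-.43)<.12)&(abs(Y-.25)<.1)&(g['depth']>0)
for n,m in(('top',near&(Z>.11)&(Z<.14)&(X<.5)),('console',near&(abs(Z-.05)<.005)&(X<.49))):
    Q=P[m]; print(n,len(Q), len(Q) and (Q.mean(0).round(4),cv2.minAreaRect((Q[:,:2]*1000).astype(np.float32))))
for c in('wrist','top'):
  g=grab(c)
  P=cloud(g);X,Y,Z=P[...,0],P[...,1],P[...,2]
  m=(abs(X-.588)<.07)&(abs(Y-.243)<.05)&(Z>.2)&(Z<.23)&(g['frame'].max(-1)<90)
  Q=P[m];print(c,'bar',len(Q),len(Q) and(Q.mean(0),cv2.minAreaRect((Q[:,:2]*1000).astype(np.float32))))
to((.588,.2425,.30),3.5)
E
```

```text
top 150 (array([0.4319, 0.2528, 0.1252]), ((430.8560791015625, 252.93685913085938), (10.837973594665527, 21.454282760620117), 86.76822662353516))
console 4105 (array([0.4118, 0.2538, 0.0506]), ((410.539306640625, 254.04745483398438), (119.5538330078125, 99.57952880859375), 86.9088363647461))
wrist bar 1367 (array([0.5724, 0.242 , 0.2175]), ((570.271484375, 241.75155639648438), (66.08285522460938, 15.050710678100586), 3.7742457389831543))
top bar 224 (array([0.5934, 0.2421, 0.2154]), ((590.7073364257812, 241.9875030517578), (97.514404296875, 16.389362335205078), 4.694080829620361))
shift [157.4   0.6   9.3] spin -6.6
```

View pics/w2.png

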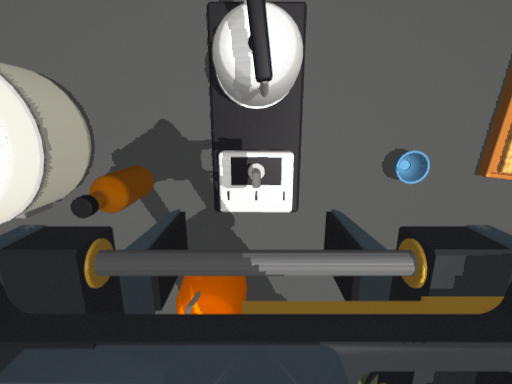

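The lever now stands upright at pixel (256,175), with its top on the pivot axis. Next is the kettle.

Request:
{"name": "carry_out", "arguments": {
  "targets": [
    [[50,0,0],-3,1],
    [[105,0,0],-6.9,1],
    [[157,1,0],-6.9,1],
    [[157,1,20],-6.9,1],
    [[157,1,20],-6.9,1],
    [[157,1,20],-6.9,1]
  ]
}}

```text
t: 8.9
eef_pos: [0.5877, 0.2426, 0.2906]
tool_rot: [3.14, 0.104, -0.001]
ft_force: [0.5, 0.6, 0.7]
gripper_width: 0.091
finger_force: 0.0
```

```bash
python3 -c "
from h import *
to((.588,.242,.19),3.8)"
```

```text
shift [  0.4   0.5 100.6] spin 0.0
```

Request:
{"name": "carry_out", "arguments": {
  "targets": [
    [[0,0,35],0,1],
    [[0,0,70],0,1],
    [[0,0,90],0,1],
    [[0,0,100],0,1],
    [[0,0,100],0,1],
    [[0,0,100],0,0],
    [[0,0,100],0,-0.4],
    [[0,0,100],0,-1],
    [[0,0,100],0,-1],
    [[0,0,100],0,-1]
  ]
}}

```text
t: 10.15
eef_pos: [0.5882, 0.2425, 0.1908]
tool_rot: [3.14, 0.104, 0.0]
ft_force: [-0.1, -0.7, 0.4]
gripper_width: 0.0443
finger_force: 0.0
```

Request:
{"name": "carry_out", "arguments": {
  "targets": [
    [[0,0,0],0,-1],
    [[0,0,0],0,-1],
    [[0,0,0],0,-1],
    [[0,0,0],0,-1]
  ]
}}

```text
t: 10.65
eef_pos: [0.5882, 0.2425, 0.1908]
tool_rot: [3.14, 0.103, -0.0]
ft_force: [0.4, -0.4, 0.1]
gripper_width: 0.016
finger_force: 30.0
```

Request:
{"name": "carry_out", "arguments": {
  "targets": [
    [[0,0,-5],0,-1],
    [[0,0,-15],0,-1],
    [[0,0,-30],0,-1],
    [[0,0,-50],0,-1],
    [[0,0,-70],0,-1],
    [[0,0,-90],0,-1],
    [[0,0,-105],0,-1],
    [[0,0,-110],0,-1],
    [[0,0,-110],0,-1]
  ]
}}

```text
t: 11.78
eef_pos: [0.5881, 0.2424, 0.3008]
tool_rot: [3.14, 0.104, -0.0]
ft_force: [0.2, -0.0, -5.2]
gripper_width: 0.0159
finger_force: 30.0
```

```bash
python3 - <<'E'
from h import *
print(ctrl.observe())
g=grab('side','s2'); to((.457,-.241,.30),3.8)
E
```

```text
{'t': 11.775, 'qpos': array([ 3.72954510e-01,  3.83894622e-01,  1.25276397e+00, -1.17633438e-04,
        1.50510086e+00,  1.87782819e+00]), 'joint_velocities': array([-0.00040267,  0.00931324,  0.02232431, -0.00032515, -0.00495396,
       -0.00028066]), 'effort': array([ 1.68971327e-02, -5.04635489e+01, -2.75675064e+01,  1.93271897e-02,
       -6.73554372e-02, -2.41812832e-04]), 'eef_pos': array([0.58813096, 0.2424223 , 0.30077258]), 'tool_rot': array([ 3.13971962e+00,  1.03538962e-01, -1.85513390e-04]), 'ft_force': array([ 2.33118473e-01, -3.80183724e-03, -5.15791599e+00]), 'torque': array([ 0.08674411,  0.05544277, -0.01450378]), 'finger_force': 29.996158182621002, 'gripper_width': 0.01586109188495569}
shift [-162.5  473.7    0.6] spin -0.0
```

View pics/s2.png

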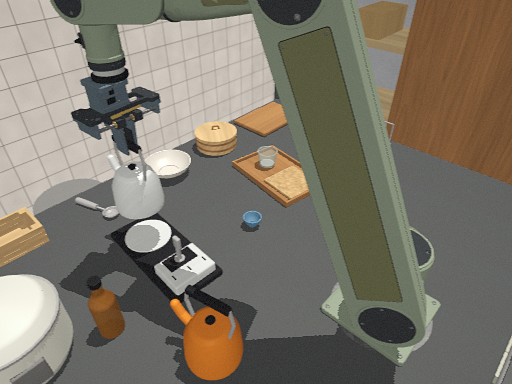

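The kettle hangs upright in the grip at pixel (140,190), and the lever is still upright at (178,248). I carry it across smoothly.

Request:
{"name": "carry_out", "arguments": {
  "targets": [
    [[-4,12,0],0,-1],
    [[-12,35,0],0,-1],
    [[-22,65,0],0,-1],
    [[-33,95,0],0,-1],
    [[-43,125,0],0,-1],
    [[-53,155,0],0,-1],
    [[-63,185,0],0,-1],
    [[-74,215,0],0,-1],
    [[-84,245,0],0,-1],
    [[-94,275,0],0,-1]
  ]
}}

```text
t: 13.08
eef_pos: [0.5107, -0.0404, 0.3009]
tool_rot: [3.139, 0.102, -0.001]
ft_force: [-0.2, -0.4, -4.5]
gripper_width: 0.0158
finger_force: 30.0
```

Request:
{"name": "carry_out", "arguments": {
  "targets": [
    [[-10,30,0],0,-1],
    [[-21,60,0],0,-1],
    [[-31,90,0],0,-1],
    [[-41,120,0],0,-1],
    [[-51,150,0],0,-1],
    [[-60,175,0],0,-1],
    [[-66,192,0],0,-1],
    [[-68,198,0],0,-1],
    [[-68,199,0],0,-1],
    [[-68,199,0],0,-1]
  ]
}}

```text
t: 14.32
eef_pos: [0.458, -0.2405, 0.3008]
tool_rot: [-3.139, -0.105, -0.0]
ft_force: [0.2, 0.2, -5.5]
gripper_width: 0.0156
finger_force: 30.0
```

```bash
python3 - <<'E'
from h import *
to((.457,-.241,.19),3.8)
g=grab('wrist','w3');grab('top','t3')
cv2.imwrite('pics/j3.png',np.hstack([cv2.imread('pics/w3.png')[:,60:460],cv2.imread('pics/t3.png')[:,112:]]))
E
```

```text
shift [ -1.    0.5 110.8] spin 0.0
```

View pics/j3.png

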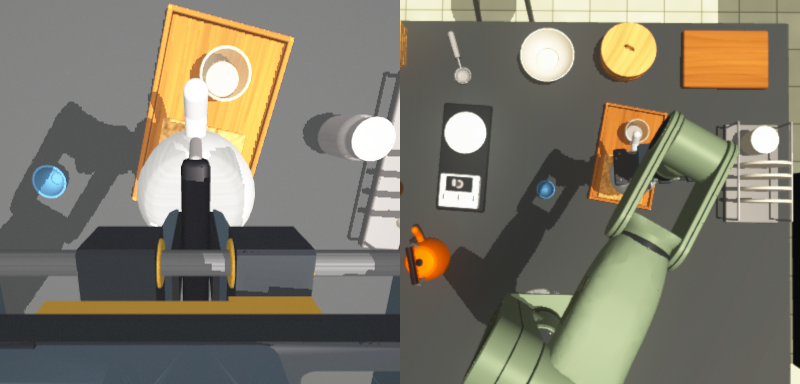

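Everything is clear: the kettle is over the trivet, and the spout is at a slight angle away from the cup and above it. I lower it.

Request:
{"name": "carry_out", "arguments": {
  "targets": [
    [[-1,0,10],0,-1],
    [[-1,0,30],0,-1],
    [[-1,0,55],0,-1],
    [[-1,0,80],0,-1],
    [[-1,0,97],0,-1],
    [[-1,0,106],0,-1],
    [[-1,0,111],0,-1],
    [[-1,0,113],0,-1],
    [[-1,0,114],0,-1],
    [[-1,0,115],0,-1]
  ]
}}

```text
t: 15.68
eef_pos: [0.4571, -0.2414, 0.1863]
tool_rot: [3.139, 0.104, 0.001]
ft_force: [-0.2, -0.8, -5.0]
gripper_width: 0.0159
finger_force: 30.0
```

Request:
{"name": "carry_out", "arguments": {
  "targets": [
    [[0,0,0.5],0,-1],
    [[0,0,1],0,-1],
    [[0,0,1],0,-1]
  ]
}}

```text
t: 16.05
eef_pos: [0.4568, -0.2413, 0.1849]
tool_rot: [3.14, 0.103, 0.0]
ft_force: [0.0, -0.2, -4.8]
gripper_width: 0.0161
finger_force: 30.0
```

Request:
{"name": "carry_out", "arguments": {
  "targets": [
    [[0,0,0.5],0,-1],
    [[0,0,1],0,-1],
    [[0,0,1.5],0,-1],
    [[0,0,1.5],0,-1]
  ]
}}

```text
t: 16.55
eef_pos: [0.4569, -0.2413, 0.1847]
tool_rot: [3.139, 0.104, 0.002]
ft_force: [-2.7, 1.4, 5.6]
gripper_width: 0.0159
finger_force: 30.0
```

Contact with the trivet is made, so I release and go straight up.

Request:
{"name": "carry_out", "arguments": {
  "targets": [
    [[0,0,-0.5],0,-0.7],
    [[0,0,-0.5],0,-0.4],
    [[0,0,-0.5],0,0],
    [[0,0,-0.5],0,0.5],
    [[0,0,-0.5],0,0.5],
    [[0,0,-0.5],0,0.5],
    [[0,0,-0.5],0,0.5]
  ]
}}

```text
t: 17.42
eef_pos: [0.4568, -0.2412, 0.1838]
tool_rot: [3.14, 0.104, 0.0]
ft_force: [0.8, 0.4, -0.3]
gripper_width: 0.0689
finger_force: 0.0
```

Request:
{"name": "carry_out", "arguments": {
  "targets": [
    [[0,0,-20],0,0.5],
    [[0,0,-50],0,0.5],
    [[0,0,-90],0,0.5],
    [[0,0,-130],0,0.5],
    [[0,0,-160],0,0.5],
    [[-40,0,-180],0,0.5],
    [[-80,0,-180],0,0.5],
    [[-100,0,-180],0,0.5],
    [[-100,0,-180],0,0.5]
  ]
}}

```text
t: 18.55
eef_pos: [0.3565, -0.2479, 0.3641]
tool_rot: [3.14, 0.101, 0.002]
ft_force: [-0.0, -0.3, -0.4]
gripper_width: 0.0682
finger_force: 0.0
```

```bash
python3 - <<'E'
from h import *
np.set_printoptions(precision=4,suppress=True)
g=grab('side','s4'); gw=grab('wrist','w4')
for c,g in(('side',g),('wrist',gw)):
  P=cloud(g);X,Y,Z=P[...,0],P[...,1],P[...,2]
  m=(abs(X-.457)<.08)&(abs(Y+.241)<.06)&(Z>.19)&(Z<.22)&(g['frame'].max(-1)<90)
  Q=P[m];print(c,'bar',len(Q),len(Q) and(Q.mean(0),Q[:,2].max(),cv2.minAreaRect((Q[:,:2]*1000).astype(np.float32))))
  m=(abs(X-.43)<.06)&(abs(Y-.25)<.06)&(Z>.11)&(Z<.14);print('lever',P[m].mean(0))
cv2.imwrite('pics/j4.png',np.hstack([cv2.imread('pics/s4.png')[:,100:500],cv2.imread('pics/w4.png')[:,60:460]]))
E
```

```text
side bar 176 (array([ 0.4552, -0.2369,  0.2062]), np.float64(0.21430783905229545), ((457.98028564453125, -240.01162719726562), (99.83903503417969, 19.223648071289062), 2.382197618484497))
lever [0.4257 0.2545 0.1204]
wrist bar 704 (array([ 0.4619, -0.2393,  0.2115]), np.float64(0.21476952909429248), ((458.83282470703125, -240.96548461914062), (97.94438171386719, 15.029560089111328), 4.215933322906494))
lever [nan nan nan]<stdin>:8: RuntimeWarning: Mean of empty slice.
  ret = um.true_divide(
```

View pics/j4.png

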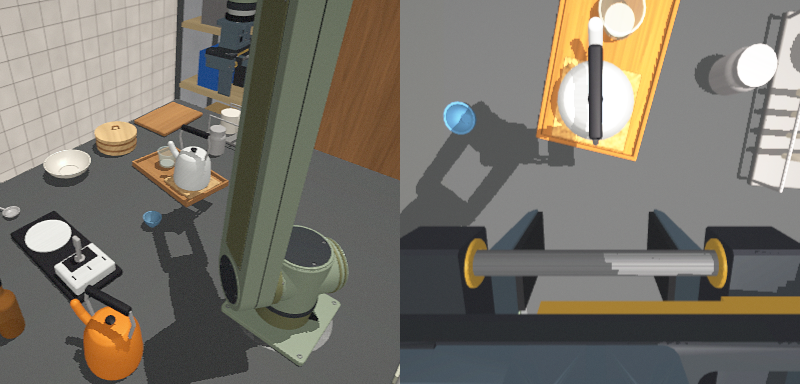

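The kettle stands upright in the middle of the trivet, the lever is upright, the bystanders are undisturbed and the arm is clear.

```bash
python3 -c "
from bench import ctrl
print(ctrl.close_job())"
```

```text
the job is handed in; nothing more can be done
None
```

The toggle is set to OFF, the kettle stands upright on the trivet within a few millimetres of its centre, no bystander looked moved in the last pictures, and the job is handed in; no verdict came back.

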